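# Close the sill cabinet's sash with a hook pole

## Robot

A 7-joint arm with a two-finger parallel gripper is mounted at the origin on the work surface. World frame = base frame: x ahead of the robot, y to its left, z up, the work surface at z = 0. Lengths are in m, angles in rad, forces in N, time in s.
With the tool pointing down it reaches from about 0.425 to 0.8 m from the base axis. Payload 8.3 kg.
Tool frame: the origin (TCP) lies at the centre of the arm's flange, where the gripper is bolted on; the fingertips stand 173 mm ahead of it and the grasp point (between the pads) lies 155 mm ahead of it; z points along the fingers, y is the line along which they close (so a half turn about z gives the same grasp; the last joint's range is limited). The gripper opens to 85 mm and grips with 20 to 120 N. Pads are 22 mm wide; open, the fingers measure 114 mm over their backs; the gripper's body (76 mm by 85 mm) begins 54 mm behind the grasp point. The pads swing forward as they close: fully open they stand 13 mm farther back than shut.
Start: joints at [-1.369, 0.383, 0.016, 1.37, -0.006, 1.388, -0.046], TCP at [0.164, 0.603, 0.405] pointing down, gripper open.
Joint ranges: [-2.95, 2.95], [-0.25, 2.06], [-1.52, 1.56], [0.18, 2.33], [-1.44, 4.58], [0.02, 2.06], [-3.01, 3.01]. Speed limits (rad/s): [2.39, 2.39, 3.01, 3.01, 3.14, 3.14, 3.14].

## Interface

Orientations are given as a 3x3 rotation matrix whose columns are the frame's x, y, z axes.
In Python, from workcell import env gives the robot as it stands. The module is installed in compiled form; this text tells all that it offers.
- The arm moves only by the tool apply_moves, never from a script. Its argument "deltas" is a list that holds one entry, the list of rows, each a list of 7 numbers: the turn, a rotation vector about the tool's x, y, z in degrees, then the shift along the tool's x, y, z in cm, then the opening, from -1 (shut) to 1 (fully open). In form: [[[rx, ry, rz, tx, ty, tz, fingers], ...]]. A call has 1 to 8 rows; each row shifts and turns the commanded pose from where the row before left it, along the tool's axes as they then stand; what a row does not reach is not made up. A row lasts 1/8 s, in which the tool goes at most 62.5 mm and 10.7 degrees, less where a joint would pass 70% of its speed; a pose out of reach is approached as far as the arm can. A call with a gripper value outside its range is refused whole. The fingers move at their own pace and stop on an object; the grip force is fixed at half the most. Time passes only in rows, so rows that do not move let the fingers close. It gives the time, the measured TCP pose, the force, the opening and the grip force at its end, in the units of the state.
- env.observe(): the state, without advancing time (a new reading comes with each control period).
- env.read_camera(name): name is "scene" or "top" or "wrist"; returns a dict with "image" (420x560x3 uint8, blue, green, red), "intrinsics" (3x3 intrinsics, pixels), "cam_to_world" (4x4, takes a point from camera to world coordinates). Camera axes: x right, y up, looking along -z (the intrinsics and any distortion apply to the point x, -y, -z); pixel columns grow to the right and rows downward; lengths in m; the calibration is good to about 2 mm. The wrist camera is an equidistant fisheye: a pixel r from the principal point sees the ray r / f radians off the axis. A picture is of the moment at which its call begins. There is no depth.
- env.hand_in(): hands the job in; it is judged then, once.
Trained networks look in a picture, given as the dict that the camera call returned (one of the last four; its "shot" number tells which), for a name from the list of things; names that differ only in an ending like _2 or _b are one class to them, and where a whole thing is asked for, a point or a joint stands for the part that bears it (a point fixed in the world has none). Each returns a list of dicts, best first, with "conf" (0 to 1); they miss things now and then, are a little off and sometimes report something else, mostly with a low value. They report only what shows in the picture. A call takes as long as a camera call. They do not tell look-alikes from the thing itself.
- env.boxes_of(picture, target): "bbox" ([left, top, width, height] in pixels, round what is visible of it).
- env.tip_of(picture, target): "centre" ([column, row] in pixels: a listed point, or the origin of a listed thing).
The state is a dict: "clock": time; "q": joint angles; "joint_velocities": joint speeds; "joint_efforts": joint torques, N m; "tool_pos": TCP position; "orientation": TCP orientation; "force": force on the tool from outside, world axes, zero at the start; "wrist_torque": the same for the moment, N m; "opening": opening from 0.0 (shut) to 1.0 (fully open); "grip_force": force on a finger pad.
Only numpy, scipy, OpenCV 4.12 (cv2) and the standard library are available. Lean on these libraries where they do the work, as an engineer would, in place of code of your own. Each camera call takes 0.05 s, during which the arm holds its last target. There are 200 camera calls.

## Task

Close the little wooden cabinet: slide the steel bolt on its top fully back, then take the hook pole from its rest, put its hook down through the ring on the sash and pull the sash all the way down with it. Then lay the pole back in the rest's two forks, hook hanging down on the same side as before. Do not touch the sash with the gripper, and leave the other things on the sill where they are.

Things in the scene. Friction and masses are not known exactly. Their poses are not given: they have to be found in the camera images.
- bolt (a joint): travel of the steel slide bolt on the cabinet's top, in m: 0 to 0.005 at the start (its tongue reaches out under the sash's top bar and holds the sash up), 0.035 fully back at its stop. It takes about 2 N to slide and stays where it is left
- bolt_knob (a point): centre of the bolt's upright knob, a block 14 mm (x) by 30 mm (y) by 34 mm high whose foot is 8 mm above the cabinet's top. The bolt slides back along this point's +x, which points into the cabinet away from its front; nothing stands above or within 40 mm beside it except two flat straps over the bolt (3 mm higher than the knob's foot, 17 mm or more to its -x side) and the sash's top bar, which is 55 mm to its -x side and no taller than the knob's foot plus 18 mm
- sash (a joint): the sash is a light wooden frame with a glass pane, 146 mm wide, 166 mm high and 12 mm thick, that runs up and down on the cabinet's front. The value is how far it has been drawn down, in m: 0 to 0.003 at the start (up), 0.100 fully down at its stop. Free of the bolt it takes about 3 N downward and stays where it is left
- ring (a point): centre of the steel ring that stands out level from the front of the sash's top bar: opening 28 mm across, bar 6 mm thick, hole axis vertical (z). About 0.27 m above the sill when the sash is up. +x points into the cabinet (so -x is out of its front), y along the sash; the sash's face is 23 mm to +x of the ring's centre
- pole_mid (a point): centre of the pole's wooden handle, 120 mm long (x), 16 mm wide (y), 22 mm high (z). From its +x end a steel rod 8 mm thick runs on along the same axis to 125 mm from the handle's centre and there turns straight down: the hook. The pole weighs about 120 g and lies in the forks with its centre 61 mm above the sill
- hook_tip (a point): lower end of the pole's hook, 8 mm thick and rounded (it ends 4 mm below this point): 125 mm along +x and 35 mm below the handle's centre. With the hook seated, the rod lies on the near edge of the ring, its axis 7 mm above the ring's centre
- rest: fixed wooden rest of the pole; origin under its middle, x along the pole (towards the hook). Base 130 x 60 x 10 mm; two forks 12 mm thick at x = -45 and +45 mm, 78 mm free between them, their notch floors 50 mm above the sill, notches 26 mm wide, flaring out above, prong tops 70 mm above the sill
- garlic_press: steel garlic press lying flat, 180 x 46 x 22 mm; origin under its middle
- scoop: plastic scoop with a flat handle, 145 x 54 x 30 mm; origin under its middle
- butter_lid: white ceramic butter dish lid, 130 x 80 x 45 mm with a knob to 66 mm; origin under its middle
- grinder: small glass pepper grinder, 52 mm across, 90 mm high; origin under its middle
- jar: squat lidded ceramic jar, 62 mm across, 74 mm high; origin under its middle
- cup: white mug, 72 mm across, 70 mm high; origin under its middle
There are look-alikes about, which are no part of the job. What is meant by the part that bears pole_mid is not turquoise or yellow, and is the larger of those in its own colour.

How it is judged:
On the way, in this order (a step that is already met when the one before it is completed fails the run):
1. the bolt is slid back while the sash is still up (value of joint bolt above 0.028 m and value of joint sash below 0.008 m), for 0.1 s.
2. the hook's tip is through the ring while the sash is still up (horizontal distance between hook_tip and ring below 0.016 m and z of hook_tip in the frame of ring between -0.06 and -0.012 m and value of joint sash below 0.03 m), for 0.04 s.
3. the sash is all the way down, the hook still in the ring (horizontal distance between hook_tip and ring below 0.016 m and z of hook_tip in the frame of ring between -0.06 and -0.012 m and value of joint sash above 0.094 m), for 0.1 s.
At the end, for the whole second after the job is handed in: Sash within 7 mm and bolt within 8 mm of their stops; pole at rest in both forks, handle centre within 35 mm lengthways and 9 mm sideways of the rest's middle and 55 to 67 mm high, level and in line within 0.2 rad, hook down on the same side as at the start (value of joint sash above 0.093 m and value of joint bolt above 0.027 m and x of pole_mid in the frame of rest between -0.035 and 0.035 m and y of pole_mid in the frame of rest between -0.009 and 0.009 m and z of pole_mid in the frame of rest between 0.055 and 0.067 m and angle between the x axis of pole_mid and the x axis of rest, either way round below 0.2 rad and x of hook_tip in the frame of rest above 0.08 m and angle between pole_mid's own z axis and vertical below 0.2 rad and linear speed of pole below 0.02 m/s); the robot touches nothing.
It fails at once if the gripper touches the sash (contact force between the fingers and sash above 1 N).
It fails at once if one of the other things on the sill is moved by more than 30 mm or tipped (distance of any of garlic_press, scoop, butter_lid, grinder, jar, cup from where it was at the start of the episode above 0.03 m or angle between any of garlic_press, scoop, butter_lid, grinder, jar, cup's own z axis and vertical above 0.5 rad).
It also fails if it takes over 64 s, if anything falls off the work surface, if the arm or the gripper's body presses on something with over 40 N, if the wrist force passes 120 N, or if a joint passes its speed limit or range.

## Working session

There is one attempt and no reset: what is moved stays moved. The work goes in short steps, Python scripts to look and compute and a tool call to move; the robot and the scene stay as the last step left them, time stands still between calls to the robot, and variables do not carry over. Pictures are saved under pics/ and viewed, at most 11 in all, crops included, and the job is handed in when it is done.

Besides the shell and the picture viewer there is one more tool, called after "Emit:" in YAML: its name, and indented under it one key for each argument. apply_moves: Moves the arm, as the interface text tells. Its arguments: {"type":"object","properties":{"deltas":{"type":"array","items":{"type":"array","items":{"type":"array","items":{"type":"number"}}}}},"required":["deltas"]}

```bash
mkdir -p pics; cat > h.py <<'E'
import numpy as np, cv2
from workcell import env
def ray(p,uv,fish=False):
    K=np.array(p["intrinsics"]);M=np.array(p["cam_to_world"])
    x=(uv[0]-K[0,2])/K[0,0];y=(uv[1]-K[1,2])/K[1,1]
    if fish:
        r=np.hypot(x,y);s=np.sin(r)/max(r,1e-9);d=np.array([x*s,-y*s,-np.cos(r)])
    else: d=np.array([x,-y,-1.])
    d=M[:3,:3]@d
    return M[:3,3],d/np.linalg.norm(d)
def atz(p,uv,z,fish=False):
    o,d=ray(p,uv,fish);return o+d*(z-o[2])/d[2]
def tri(*rays):
    A=0;b=0
    for o,d in rays:
        P=np.eye(3)-np.outer(d,d);A=A+P;b=b+P@o
    X=np.linalg.solve(A,b)
    return X,[float(np.linalg.norm((np.eye(3)-np.outer(d,d))@(X-o))) for o,d in rays]
def proj(p,X,fish=False):
    K=np.array(p["intrinsics"]);M=np.array(p["cam_to_world"])
    c=M[:3,:3].T@(np.array(X)-M[:3,3]);v=np.array([c[0],-c[1],-c[2]])
    if fish:
        h=np.hypot(v[0],v[1]);t=np.arctan2(h,v[2]);q=v[:2]/max(h,1e-9)*t
    else:q=v[:2]/v[2]
    return K[0,0]*q[0]+K[0,2],K[1,1]*q[1]+K[1,2]
E
cat > a.py <<'E'
from h import *
np.set_printoptions(precision=4,suppress=True)
s=env.observe();print(s["tool_pos"],s["orientation"],s["opening"],s["clock"])
ps={}
for n in("scene","top","wrist"):
    p=env.read_camera(n);ps[n]=p;cv2.imwrite(f"pics/{n}0.png",p["image"])
    print(n,np.array(p["cam_to_world"])[:3,3],p["intrinsics"][0][0])
    for t in("bolt_knob","ring","pole_mid","hook_tip","rest"):
        print(t,[(np.round(d["centre"]).tolist(),round(d["conf"],2)) for d in env.tip_of(p,t)])
E
python3 a.py; python3 -c "
import cv2,numpy as np
cv2.imwrite('pics/st.png',cv2.imread('pics/scene0.png'))"
```

```text
[0.1635 0.6031 0.4037] [[-0.9651  0.2617 -0.0005]
 [ 0.2617  0.9651 -0.0019]
 [-0.     -0.002  -1.    ]] 0.998410543970119 0.0
scene [0.9961 0.789  1.0905] 526.400400843652
bolt_knob [([180.0, 158.0], 0.57)]
ring [([189.0, 177.0], 0.84)]
pole_mid [([372.0, 348.0], 0.94), ([298.0, 306.0], 0.86), ([341.0, 292.0], 0.84), ([448.0, 298.0], 0.57), ([179.0, 288.0], 0.15)]
hook_tip [([262.0, 287.0], 0.93), ([426.0, 350.0], 0.93), ([418.0, 308.0], 0.82), ([338.0, 264.0], 0.73)]
rest [([299.0, 320.0], 0.76)]
top [0.2957 0.0361 1.3153] 398.83758730536755
bolt_knob [([371.0, 158.0], 0.72)]
ring [([338.0, 158.0], 0.87), ([295.0, 226.0], 0.37)]
pole_mid [([164.0, 303.0], 0.73), ([231.0, 195.0], 0.63), ([176.0, 222.0], 0.56), ([222.0, 242.0], 0.54), ([226.0, 197.0], 0.39)]
hook_tip [([251.0, 258.0], 0.75), ([150.0, 250.0], 0.62), ([263.0, 186.0], 0.55), ([178.0, 272.0], 0.5)]
rest [([230.0, 199.0], 0.8)]
wrist [0.0828 0.624  0.3747] 325.19226210127806
bolt_knob []
ring []
pole_mid [([125.0, 235.0], 0.9)]
hook_tip [([140.0, 298.0], 0.8), ([213.0, 326.0], 0.72), ([59.0, 334.0], 0.5)]
rest [([141.0, 402.0], 0.63)]
```

View pics/scene0.png

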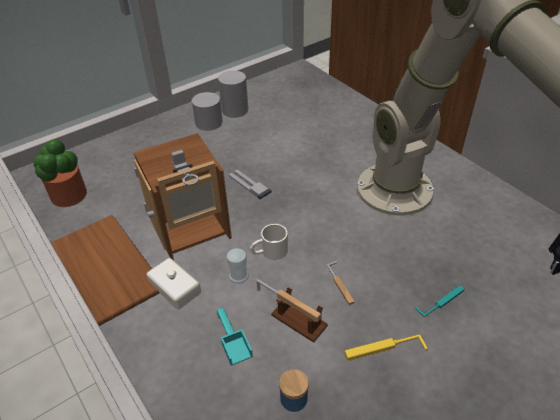

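View pics/top0.png

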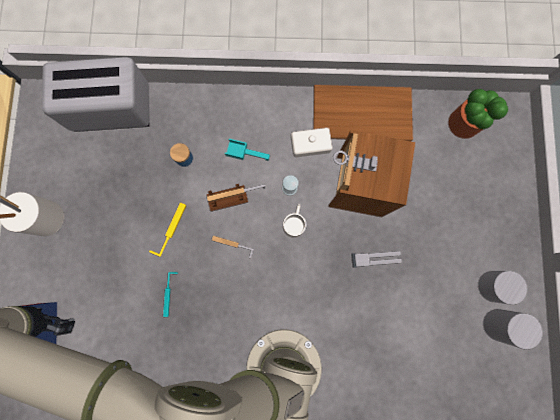

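The scene view shows the cabinet at (185,190), with ring at (189,177) and bolt knob at (180,158). The wooden pole lies in its rest at (298,306), hook towards the cabinet at (262,287). In the top view they are at (338,158), (371,158), (231,195) and (263,186). The small loose wooden pole and the turquoise and yellow ones are the look-alikes.

```bash
cat > b.py <<'E'
from h import *
np.set_printoptions(precision=4,suppress=True)
s=env.read_camera("scene");t=env.read_camera("top")
w={"bolt_knob":((180,158),(371,158)),"ring":((189,177),(338,158)),"pole_mid":((298,306),(231,195)),"hook_tip":((262,287),(263,186)),"rest":((299,320),(230,199)),
"grinder":None,"cup":None,"jar":None,"butter_lid":None,"scoop":None,"garlic_press":None}
for k,v in w.items():
    uv=[]
    for i,p in enumerate((s,t)):
        D=env.tip_of(p,k)
        if v: D=[d for d in D if np.hypot(*(np.array(d["centre"])-v[i]))<14]
        uv.append(D[0]["centre"] if D else None)
    if None in uv: print(k,uv);continue
    X,e=tri(ray(s,uv[0]),ray(t,uv[1]));print(k,uv,X,np.round(e,4))
print(proj(t,[0,0,0]))
q=env.observe()["q"];print(q)
E
python3 b.py
```

```text
bolt_knob [[176.4, 158.4], [371.7, 159.7]] [ 0.5995 -0.217   0.2761] [0.0013 0.0013]
ring [[188.5, 180.8], [340.1, 157.1]] [ 0.6103 -0.1357  0.262 ] [0.001 0.001]
pole_mid [[296.8, 303.6], [227.2, 194.9]] [0.534  0.1934 0.0587] [0. 0.]
hook_tip [[260.3, 290.2], None]
rest [[300.5, 319.6], [229.8, 197.6]] [ 0.5324  0.1963 -0.0043] [0.0062 0.0062]
grinder [[240.3, 274.1], [290.0, 186.0]] [ 0.5756 -0.0053  0.009 ] [0.0055 0.0055]
cup [[278.4, 248.3], [291.7, 224.3]] [ 0.4456 -0.013   0.0158] [0.0063 0.0063]
jar [[294.8, 398.5], None]
butter_lid [[177.0, 290.3], [307.9, 142.3]] [ 0.7324 -0.0642  0.0027] [0.0041 0.0041]
scoop [[228.8, 335.2], [249.6, 154.9]] [ 0.6905  0.1302 -0.0083] [0.0024 0.0024]
garlic_press [[255.2, 190.1], [372.7, 262.8]] [ 0.3317 -0.2898 -0.0271] [0.0033 0.0033]
(np.float64(282.7892533441874), np.float64(367.20081904476183))
[-1.3689  0.3834  0.0164  1.3701 -0.0063  1.3882 -0.0465]
```

Emit:
apply_moves:
  deltas:
    - [[0,0,5.3,-5.8,0,-1.6,1],[0,0,5.3,-5.8,0,-1.6,1],[0,0,5.3,-5.8,0,-1.6,1],[0,0,5.3,-5.8,0,-1.6,1],[0,0,5.3,-5.8,0,-1.6,1],[0,0,5.3,-5.8,0,-1.6,1],[0,0,5.3,-5.8,0,-1.6,1],[0,0,5.3,-5.8,0,-1.6,1]]

```text
clock: 3.1
tool_pos: [0.542, 0.35, 0.533]
orientation: [[-0.534, 0.846, -0.0], [0.846, 0.534, -0.0], [-0.0, -0.0, -1.0]]
force: [1.4, 1.3, 0.9]
opening: 0.999
grip_force: 0.0
```

```bash
cat > plan.py <<'E'
# plan.py: rows (tool axes, cm) from the present pose to x y z with tool-y azimuth yaw[deg], in n rows, tool down
import sys;from h import *
def rows(tgt,yaw,n,p0=None,y0=None,g=1):
    s=env.observe();p=np.array(s["tool_pos"]) if p0 is None else np.array(p0)
    R=np.array(s["orientation"]);a=np.degrees(np.arctan2(R[1,1],R[0,1])) if y0 is None else y0
    d=(np.array(tgt)-p)/n;st=((yaw-a+90)%180-90)/n
    out=[]
    for i in range(n):
        a+=st;c,q=np.cos(np.radians(a)),np.sin(np.radians(a))
        out.append([0,0,round(-st,1)]+[round(100*v,2) for v in((-q*d[0]+c*d[1]),(c*d[0]+q*d[1]),-d[2])]+[g])
    return out
if __name__=="__main__":
    v=list(map(float,sys.argv[1:]));
    for r in rows(v[:3],v[3],int(v[4]),g=v[5]):print(r)
E
python3 plan.py 0.6 -0.19 0.53 -8 9 1
```

```text
[0, 0, np.float64(4.5), np.float64(-5.61), np.float64(-2.23), np.float64(0.03), 1.0]
[0, 0, np.float64(4.5), np.float64(-5.77), np.float64(-1.78), np.float64(0.03), 1.0]
[0, 0, np.float64(4.5), np.float64(-5.89), np.float64(-1.33), np.float64(0.03), 1.0]
[0, 0, np.float64(4.5), np.float64(-5.97), np.float64(-0.87), np.float64(0.03), 1.0]
[0, 0, np.float64(4.5), np.float64(-6.02), np.float64(-0.4), np.float64(0.03), 1.0]
[0, 0, np.float64(4.5), np.float64(-6.03), np.float64(0.07), np.float64(0.03), 1.0]
[0, 0, np.float64(4.5), np.float64(-6.01), np.float64(0.55), np.float64(0.03), 1.0]
[0, 0, np.float64(4.5), np.float64(-5.95), np.float64(1.01), np.float64(0.03), 1.0]
[0, 0, np.float64(4.5), np.float64(-5.85), np.float64(1.47), np.float64(0.03), 1.0]
```

Emit:
apply_moves:
  deltas:
    - [[0,0,4.5,-5.6,-2.2,0,1],[0,0,4.5,-5.8,-1.8,0,1],[0,0,4.5,-5.9,-1.3,0,1],[0,0,4.5,-6,-0.9,0,1],[0,0,4.5,-6,-0.4,0,1],[0,0,4.5,-6,0.1,0,1],[0,0,4.5,-6,0.6,0,1],[0,0,4.5,-6,1,0,1]]

```text
clock: 4.1
tool_pos: [0.6312, -0.1249, 0.5329]
orientation: [[0.064, 0.998, 0.0], [0.998, -0.064, 0.0], [0.0, 0.0, -1.0]]
force: [0.6, 0.2, 0.7]
opening: 1.003
grip_force: 0.0
```

```bash
cat > c.py <<'E'
from h import *
np.set_printoptions(precision=4,suppress=True)
p=env.read_camera("wrist");cv2.imwrite("pics/w1.png",p["image"])
for t,z in(("bolt_knob",.28),("ring",.265)):
    for d in env.tip_of(p,t): print(t,d,atz(p,d["centre"],z,True))
s=env.observe();print(s["tool_pos"],s["orientation"][0],np.array(p["cam_to_world"])[:3,3])
E
python3 c.py
```

```text
bolt_knob {'centre': [244.4, 313.3], 'conf': 0.81} [ 0.5931 -0.2124  0.28  ]
ring {'centre': [251.5, 223.5], 'conf': 0.61} [ 0.606 -0.136  0.265]
[ 0.6305 -0.1282  0.5323] [ 0.0704  0.9975 -0.0011] [ 0.6366 -0.0425  0.5029]
```

View pics/w1.png

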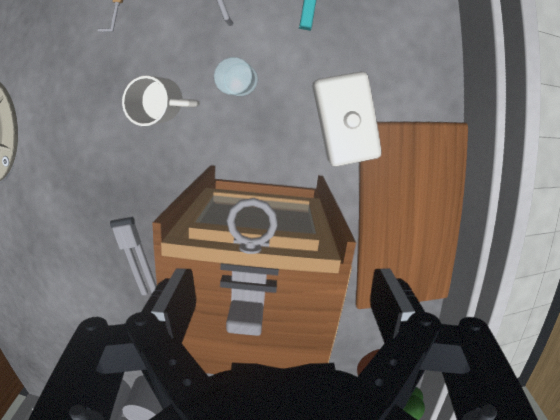

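The wrist view shows ring (252,222), the bolt's straps at (249,270) and (249,285), and the knob at (246,315). The cabinet front runs nearly parallel to the image's columns axis.

```bash
cat > d.py <<'E'
from h import *
np.set_printoptions(precision=4,suppress=True)
p=env.read_camera("wrist");g=p["image"][245:345,150:350]
big=cv2.resize(g,(800,400),interpolation=cv2.INTER_CUBIC);cv2.imwrite("pics/w2.png",big)
for a,b,z in(((220,267),(278,272),.26),((221,282),(276,288),.26),((163,262),(340,269),.27),((160,219),(352,241),.26)):
    A,B=atz(p,a,z,True),atz(p,b,z,True);v=B-A;print(A,B,np.degrees(np.arctan2(v[1],v[0])))
E
python3 d.py
```

```text
[ 0.5724 -0.1801  0.26  ] [ 0.6221 -0.1878  0.26  ] -8.779116878109786
[ 0.5709 -0.1955  0.26  ] [ 0.6191 -0.2042  0.26  ] -10.262907883288555
[ 0.5253 -0.1682  0.27  ] [ 0.674  -0.1832  0.27  ] -5.77116376035185
[ 0.5268 -0.1327  0.26  ] [ 0.6857 -0.1631  0.26  ] -10.817505910412047
```

View pics/w2.png

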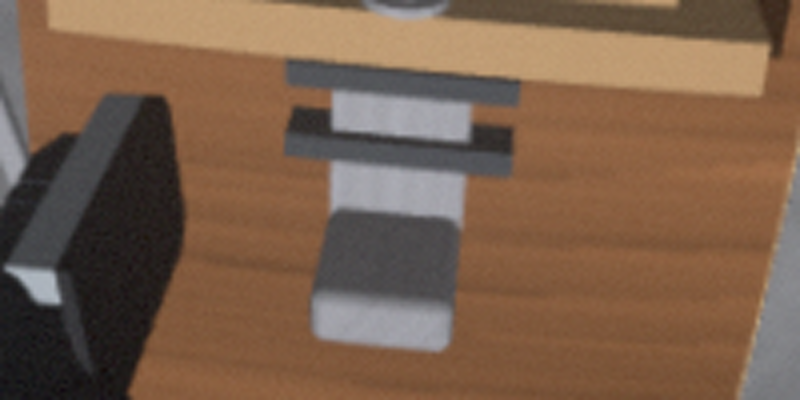

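The crop shows the knob's top face centred at crop (382,320), i.e. pixel (245.5,325), and the bar's back edge sloping by about −9°.

```bash
cat > e.py <<'E'
from h import *
from plan import rows
np.set_printoptions(precision=4,suppress=True)
p=env.read_camera("wrist")
for z in(.285,.293):print(atz(p,(245.5,325),z,True))
t=env.read_camera("top");print([ (d,atz(t,d["centre"],.276)) for d in env.tip_of(t,"bolt_knob")])
A,B=atz(p,(162.5,252.5),.275,True),atz(p,(341,268.7),.275,True);v=B-A;print(A,B,np.degrees(np.arctan2(v[1],v[0])))
E
python3 e.py
```

```text
[ 0.5927 -0.2217  0.285 ]
[ 0.5944 -0.2151  0.293 ]
[]
[ 0.53   -0.1539  0.275 ] [ 0.6749 -0.1765  0.275 ] -8.90111762593929
```

```bash
python3 plan.py 0.594 -0.217 0.532 -9 2 1; python3 -c "
from plan import *
for r in rows([.594,-.217,.443],-9,3,[.594,-.217,.532],-9):print(r)"
```

```text
[0, 0, np.float64(2.8), np.float64(-4.94), np.float64(-1.34), np.float64(0.03), 1.0]
[0, 0, np.float64(2.8), np.float64(-5.0), np.float64(-1.1), np.float64(0.03), 1.0]
[0, 0, -0.0, np.float64(0.0), np.float64(0.0), np.float64(2.97), 1]
[0, 0, -0.0, np.float64(0.0), np.float64(0.0), np.float64(2.97), 1]
[0, 0, -0.0, np.float64(0.0), np.float64(0.0), np.float64(2.97), 1]
```

Emit:
apply_moves:
  deltas:
    - [[0,0,2.8,-4.9,-1.3,0,1],[0,0,2.8,-5,-1.1,0,1],[0,0,0,0,0,0,1]]

```text
clock: 4.82
tool_pos: [0.5965, -0.2233, 0.5336]
orientation: [[0.165, 0.986, 0.0], [0.986, -0.165, -0.002], [-0.002, 0.001, -1.0]]
force: [0.4, 0.6, 0.5]
opening: 1.001
grip_force: 0.0
```

```bash
python3 plan.py 0.594 -0.217 0.443 -9 3 1;python3 -c "
from h import *
s=env.observe();print(s['tool_pos'],s['orientation'][0])
p=env.read_camera('wrist');cv2.imwrite('pics/w3.png',p['image'])"
```

```text
[0, 0, np.float64(-0.2), np.float64(0.19), np.float64(-0.12), np.float64(3.02), 1.0]
[0, 0, np.float64(-0.2), np.float64(0.19), np.float64(-0.11), np.float64(3.02), 1.0]
[0, 0, np.float64(-0.2), np.float64(0.19), np.float64(-0.11), np.float64(3.02), 1.0]
[ 0.59647335 -0.22329401  0.53359366] [1.65286121e-01 9.86245593e-01 3.58466509e-04]
```

View pics/w3.png

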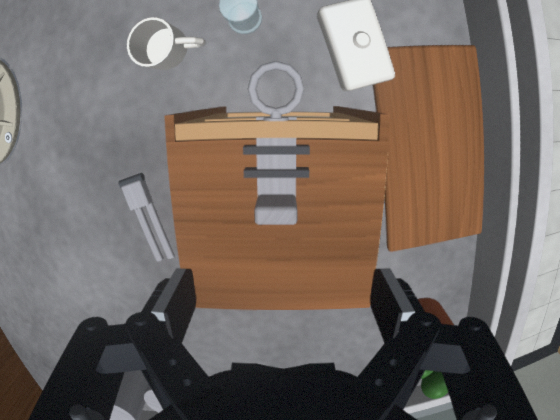

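The wrist picture shows the bar level, the knob at (276,212) with its top face around row 216, and the ring at (276,88).

```bash
python3 -c "
from h import *
p=env.read_camera('wrist')
print(atz(p,(276,216),.291,True),atz(p,(276,88),.265,True))
a,b=atz(p,(174,132),.275,True),atz(p,(379,132),.275,True);print(a,b,np.linalg.norm(a-b))
d=env.tip_of(p,'bolt_knob')[0]['centre'];print(d,atz(p,d,.275,True))
d=env.tip_of(p,'ring')[0]['centre'];print(d,atz(p,d,.265,True))
"; python3 plan.py 0.594 -0.219 0.443 -9 3 1
```

```text
[ 0.59409044 -0.216791    0.291     ] [ 0.60804215 -0.12999602  0.265     ]
[ 0.5303112  -0.14705062  0.275     ] [ 0.67639096 -0.17121445  0.275     ] 0.14806480407946984
[274.9, 212.6] [ 0.59243061 -0.21983883  0.275     ]
[0, 0, np.float64(0.0), np.float64(-0.07), np.float64(-0.17), np.float64(2.99), 1.0]
[0, 0, np.float64(0.0), np.float64(-0.07), np.float64(-0.17), np.float64(2.99), 1.0]
[0, 0, np.float64(0.0), np.float64(-0.07), np.float64(-0.17), np.float64(2.99), 1.0]Traceback (most recent call last):
  File "<string>", line 7, in <module>
    d=env.tip_of(p,'ring')[0]['centre'];print(d,atz(p,d,.265,True))
      ~~~~~~~~~~~~~~~~~~~~^^^
IndexError: list index out of range
```

Emit:
apply_moves:
  deltas:
    - [[0,0,0,0,-0.1,3,1],[0,0,0,-0.1,-0.2,3,1],[0,0,0,-0.1,-0.2,3,1],[0,0,0,0,0,0,1],[0,0,0,0,0,0,-1],[0,0,0,0,0,0,-1],[0,0,0,0,0,0,-1],[0,0,0,0,0,0,-1]]

```text
clock: 6.02
tool_pos: [0.5923, -0.2215, 0.4441]
orientation: [[0.16, 0.987, -0.001], [0.987, -0.16, 0.001], [0.0, -0.001, -1.0]]
force: [-10.1, 2.6, 7.8]
opening: 0.334
grip_force: 60.4
```

Emit:
apply_moves:
  deltas:
    - [[0,0,0,-0.9,0,0,-1],[0,0,0,-0.9,0,0,-1],[0,0,0,-0.9,0,0,-1],[0,0,0,-0.7,0,0,-1],[0,0,0,0,0,0,-1],[0,0,0,0,0,0,-1]]

```text
clock: 6.78
tool_pos: [0.5872, -0.2532, 0.4441]
orientation: [[0.158, 0.987, -0.002], [0.987, -0.158, 0.004], [0.004, -0.002, -1.0]]
force: [-11.4, 10.2, 10.7]
opening: 0.335
grip_force: 60.7
```

Emit:
apply_moves:
  deltas:
    - [[0,0,0,0,0,0,1],[0,0,0,0,0,0,1],[0,0,0,0,0,0,1],[0,0,0,0,0,-4,1],[0,0,0,0.5,0,-4,1],[0,0,0,3,0,-2,1],[0,0,0,4,0,0,1],[0,0,0,4,0,0,1]]

```text
clock: 7.78
tool_pos: [0.6064, -0.1404, 0.543]
orientation: [[0.16, 0.987, 0.001], [0.987, -0.16, -0.0], [-0.0, 0.001, -1.0]]
force: [1.1, -1.2, 0.3]
opening: 1.002
grip_force: 0.0
```

```bash
cat > f.py <<'E'
from h import *
np.set_printoptions(precision=4,suppress=True)
s=env.observe();print(s["tool_pos"],s["opening"])
p=env.read_camera("wrist")
for t,z in(("bolt_knob",.275),("ring",.265)):
    for d in env.tip_of(p,t)[:2]:print(t,d,atz(p,d["centre"],z,True))
cv2.imwrite("pics/w4.png",p["image"])
np.save("r1.npy",np.array([ray(p,d["centre"],True) for d in env.tip_of(p,"ring")[:1]]))
E
python3 f.py; python3 plan.py 0.56 0.11 0.50 10 7 1
```

```text
[ 0.6064 -0.1404  0.543 ] 1.0022845912871383
bolt_knob {'centre': [278.9, 321.3], 'conf': 0.73} [ 0.5856 -0.2491  0.275 ]
ring {'centre': [280.0, 199.0], 'conf': 0.87} [ 0.6053 -0.1359  0.265 ]
[0, 0, np.float64(-2.7), np.float64(3.48), np.float64(-1.06), np.float64(0.61), 1.0]
[0, 0, np.float64(-2.7), np.float64(3.53), np.float64(-0.89), np.float64(0.61), 1.0]
[0, 0, np.float64(-2.7), np.float64(3.56), np.float64(-0.72), np.float64(0.61), 1.0]
[0, 0, np.float64(-2.7), np.float64(3.59), np.float64(-0.55), np.float64(0.61), 1.0]
[0, 0, np.float64(-2.7), np.float64(3.62), np.float64(-0.38), np.float64(0.61), 1.0]
[0, 0, np.float64(-2.7), np.float64(3.63), np.float64(-0.21), np.float64(0.61), 1.0]
[0, 0, np.float64(-2.7), np.float64(3.64), np.float64(-0.03), np.float64(0.61), 1.0]
```

Emit:
apply_moves:
  deltas:
    - [[0,0,-2.9,3.5,-1.1,0.6,1],[0,0,-2.9,3.5,-0.9,0.6,1],[0,0,-2.9,3.6,-0.7,0.6,1],[0,0,-2.9,3.6,-0.5,0.6,1],[0,0,-2.9,3.6,-0.4,0.6,1],[0,0,-2.9,3.6,-0.2,0.6,1],[0,0,-2.9,3.6,0,0.6,1],[0,0,0,0,0,0,1]]

```text
clock: 8.98
tool_pos: [0.57, 0.1126, 0.4998]
orientation: [[-0.197, 0.98, -0.002], [0.98, 0.197, 0.0], [0.001, -0.001, -1.0]]
force: [1.0, -1.0, -0.8]
opening: 1.005
grip_force: 0.0
```

```bash
cat > f.py <<'E'
from h import *
np.set_printoptions(precision=4,suppress=True)
s=env.observe();print(s["tool_pos"],s["orientation"][1])
p=env.read_camera("wrist");print(np.array(p["cam_to_world"])[:3,3])
for t,z in(("pole_mid",.061),("hook_tip",.026),("rest",.0),("grinder",0)):
    for d in env.tip_of(p,t)[:4]:print(t,d,atz(p,d["centre"],z,True))
cv2.imwrite("pics/w4.png",p["image"])
E
python3 f.py
```

```text
[0.57   0.1126 0.4998] [0.9804 0.197  0.0004]
[0.5535 0.1935 0.4698]
pole_mid {'centre': [268.5, 92.3], 'conf': 0.69} [0.5337 0.1994 0.061 ]
pole_mid {'centre': [172.3, 76.3], 'conf': 0.57} [0.4077 0.201  0.061 ]
hook_tip {'centre': [134.7, 122.4], 'conf': 0.82} [0.3467 0.1292 0.026 ]
hook_tip {'centre': [277.9, 185.1], 'conf': 0.62} [0.5696 0.0754 0.026 ]
rest {'centre': [272.7, 91.6], 'conf': 0.86} [0.5364 0.2024 0.    ]
rest {'centre': [274.0, 231.7], 'conf': 0.6} [ 0.5791 -0.0069  0.    ]
grinder {'centre': [272.7, 230.7], 'conf': 0.87} [ 0.5768 -0.0057  0.    ]
```

View pics/w4.png

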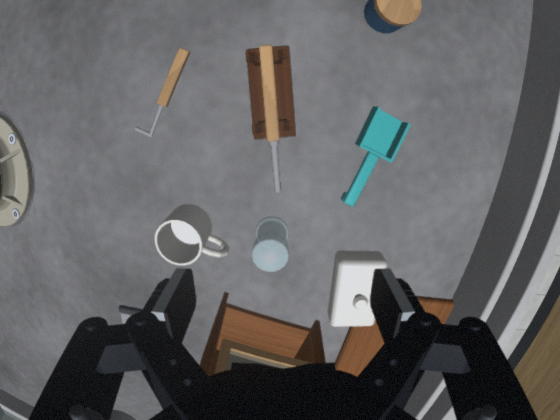

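The view shows the handle from (266,47) to (272,139), the rod's end at (277,190), and the rest beneath at (271,92).

```bash
python3 -c "
from h import *
np.set_printoptions(precision=4,suppress=True)
p=env.read_camera('wrist')
a,b=atz(p,(266.5,47),.072,True),atz(p,(272.5,139),.072,True);c=atz(p,(277,190),.061,True)
print(a,b,np.linalg.norm(b-a),(a+b)/2,c)
v=b-a;print(np.degrees(np.arctan2(v[1],v[0])));v=c-a;print(np.degrees(np.arctan2(v[1],v[0])))
c1=[atz(p,q,.01,True) for q in((247,50),(289,46),(296,135),(252,139))];print(np.mean(c1,0),c1)
"
```

```text
[0.5234 0.2496 0.072 ] [0.5518 0.1391 0.072 ] 0.11400072106172918 [0.5376 0.1944 0.072 ] [0.5698 0.0729 0.061 ]
-75.59467804417847
-75.29964543299114
[0.5368 0.1964 0.01  ] [array([0.4927, 0.2502, 0.01  ]), array([0.5488, 0.2661, 0.01  ]), array([0.5829, 0.1433, 0.01  ]), array([0.5227, 0.126 , 0.01  ])]
```

```bash
python3 plan.py 0.539 0.183 0.33 14.5 3 1;python3 -c "
from plan import *
for r in rows([.539,.183,.216],14.5,3,[.539,.183,.33],14.5):print(r)"
```

```text
[0, 0, np.float64(-1.2), np.float64(2.65), np.float64(-0.51), np.float64(5.7), 1.0]
[0, 0, np.float64(-1.2), np.float64(2.66), np.float64(-0.45), np.float64(5.7), 1.0]
[0, 0, np.float64(-1.2), np.float64(2.66), np.float64(-0.4), np.float64(5.7), 1.0]
[0, 0, -0.0, np.float64(0.0), np.float64(0.0), np.float64(3.8), 1]
[0, 0, -0.0, np.float64(0.0), np.float64(0.0), np.float64(3.8), 1]
[0, 0, -0.0, np.float64(0.0), np.float64(0.0), np.float64(3.8), 1]
```

Emit:
apply_moves:
  deltas:
    - [[0,0,-1.2,2.6,-0.5,5.7,1],[0,0,-1.2,2.7,-0.5,5.7,1],[0,0,-0.8,2.7,-0.4,5.7,1],[0,0,0,0,0,0,1],[0,0,0,0,0,0,1]]

```text
clock: 9.9
tool_pos: [0.5407, 0.1836, 0.3327]
orientation: [[-0.246, 0.969, 0.002], [0.969, 0.246, -0.0], [-0.001, 0.002, -1.0]]
force: [0.7, -0.8, 0.4]
opening: 0.996
grip_force: 0.0
```

```bash
cat > g.py <<'E'
from h import *
np.set_printoptions(precision=4,suppress=True)
s=env.observe();print(s["tool_pos"],s["orientation"][1])
p=env.read_camera("wrist")
for t,z in(("pole_mid",.061),("hook_tip",.026),("rest",.0)):
    for d in env.tip_of(p,t)[:3]:print(t,d,atz(p,d["centre"],z,True))
cv2.imwrite("pics/w5.png",p["image"])
E
python3 g.py;python3 plan.py 0.539 0.183 0.216 14.5 2 1
```

```text
[0.5407 0.1836 0.3327] [ 0.9693  0.2457 -0.0002]
pole_mid {'centre': [278.6, 187.5], 'conf': 0.79} [0.534 0.198 0.061]
hook_tip {'centre': [89.7, 201.0], 'conf': 0.96} [0.3527 0.1298 0.026 ]
rest {'centre': [448.0, 56.6], 'conf': 0.74} [0.6658 0.3556 0.    ]
rest {'centre': [270.9, 339.1], 'conf': 0.66} [ 0.5743 -0.006   0.    ]
rest {'centre': [281.3, 166.9], 'conf': 0.57} [0.535  0.2017 0.    ]
[0, 0, np.float64(-0.1), np.float64(-0.01), np.float64(-0.1), np.float64(5.87), 1.0]
[0, 0, np.float64(-0.1), np.float64(-0.01), np.float64(-0.1), np.float64(5.87), 1.0]
```

View pics/w5.png

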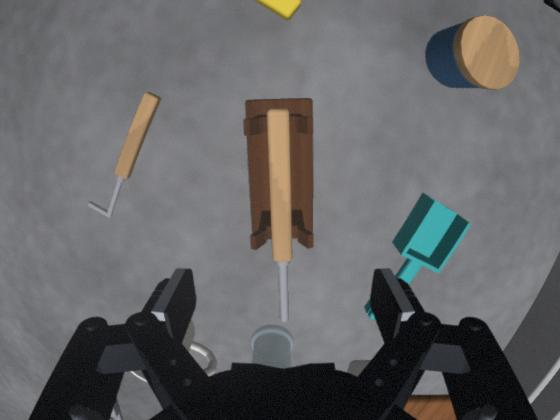

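The view shows the handle from (278,109) to (282,262), the rest base rows 99–248 around column 280, and the open fingers straddling the pole's line.

```bash
python3 -c "
from h import *
np.set_printoptions(precision=4,suppress=True)
p=env.read_camera('wrist')
a,b=atz(p,(278.5,109),.072,True),atz(p,(282.5,262),.072,True)
v=b-a;print(a,b,np.linalg.norm(v),(a+b)/2,np.degrees(np.arctan2(v[1],v[0])))
c=[atz(p,q,.01,True) for q in((247,99),(311,98),(314,247),(252,247))];print(np.mean(c,0),np.linalg.norm(c[0]-c[3]));v=c[3]-c[0]+c[2]-c[1];print(np.degrees(np.arctan2(v[1],v[0])))
"
```

```text
[0.5198 0.2569 0.072 ] [0.5519 0.1418 0.072 ] 0.11948026632961062 [0.5359 0.1993 0.072 ] -74.41093459034239
[0.5372 0.1952 0.01  ] 0.14383511351639877
-74.30997948476505
```

Emit:
apply_moves:
  deltas:
    - [[0,0,0,0.2,-0.1,5,1],[0,0,0,0.2,-0.1,5,1],[0,0,0,0,0,1.7,1],[0,0,0,0,0,0,1],[0,0,0,0,0,0,-1],[0,0,0,0,0,0,-1],[0,0,0,0,0,0,-1],[0,0,0,0,0,0,-1]]

```text
clock: 11.15
tool_pos: [0.5371, 0.1884, 0.2151]
orientation: [[-0.248, 0.969, 0.001], [0.969, 0.248, 0.001], [0.0, 0.001, -1.0]]
force: [1.1, -0.4, 1.4]
opening: 0.174
grip_force: 58.5
```

```bash
python3 -c "
from plan import *
for r in rows([.625,-.018,.49],-9,6,[.5371,.1884,.49],14.4,-1):print(r)"
```

```text
[0, 0, 3.9, np.float64(-3.65), np.float64(0.81), np.float64(-0.0), -1]
[0, 0, 3.9, np.float64(-3.59), np.float64(1.06), np.float64(-0.0), -1]
[0, 0, 3.9, np.float64(-3.51), np.float64(1.3), np.float64(-0.0), -1]
[0, 0, 3.9, np.float64(-3.41), np.float64(1.54), np.float64(-0.0), -1]
[0, 0, 3.9, np.float64(-3.3), np.float64(1.76), np.float64(-0.0), -1]
[0, 0, 3.9, np.float64(-3.17), np.float64(1.99), np.float64(-0.0), -1]
```

Emit:
apply_moves:
  deltas:
    - [[0,0,0,0,0,-2,-1],[0,0,0,0,0,-5,-1],[0,0,0,0,0,-5.5,-1],[0,0,0,0,0,-5.5,-1],[0,0,0,0,0,-5.5,-1],[0,0,0,0,0,-4,-1]]

```text
clock: 11.9
tool_pos: [0.5366, 0.1879, 0.4922]
orientation: [[-0.247, 0.969, 0.002], [0.969, 0.247, 0.001], [0.001, 0.002, -1.0]]
force: [1.2, 0.6, -1.5]
opening: 0.179
grip_force: 58.4
```

Emit:
apply_moves:
  deltas:
    - [[0,0,3.9,-3.6,0.8,0,-1],[0,0,3.9,-3.6,1.1,0,-1],[0,0,3.9,-3.5,1.3,0,-1],[0,0,3.9,-3.4,1.5,0,-1],[0,0,3.9,-3.3,1.8,0,-1],[0,0,3.9,-3.2,2,0,-1],[0,0,0,0,0,0,-1],[0,0,0,0,0,0,-1]]

```text
clock: 12.9
tool_pos: [0.6385, -0.0112, 0.489]
orientation: [[0.157, 0.988, -0.001], [0.988, -0.157, 0.0], [0.0, -0.001, -1.0]]
force: [-0.0, 1.0, -0.8]
opening: 0.178
grip_force: 58.6
```

```bash
cat > k.py <<'E'
from h import *
import sys
np.set_printoptions(precision=4,suppress=True)
s=env.observe();R=np.array(s["orientation"]);P=np.array(s["tool_pos"]);print(P,R[:,1])
hook=P+R[:,2]*.155-R[:,0]*.115+np.array([0,0,-.035]);print("hook expected",hook)
out=[]
for n in("scene","top","wrist"):
    p=env.read_camera(n)
    print(n,"exp hook",np.round(proj(p,hook,n=="wrist"),1),"ring",np.round(proj(p,[.606,-.133,.265],n=="wrist"),1))
    for t in("hook_tip","ring"):
        print(t,[(d["centre"],round(d["conf"],2)) for d in env.tip_of(p,t)[:4]])
    if n=="scene": out.append(cv2.resize(p["image"][110:250,110:310],(800,560),interpolation=cv2.INTER_CUBIC))
    else: cv2.imwrite(f"pics/{n}_{sys.argv[1]}.png",p["image"])
cv2.imwrite(f"pics/s_{sys.argv[1]}.png",out[0])
E
python3 k.py 1
```

```text
[ 0.6385 -0.0112  0.489 ] [ 0.9876 -0.1568 -0.0009]
hook expected [ 0.6204 -0.1247  0.2989]
scene exp hook [185.2 173.1] ring [190.8 179.8]
hook_tip [([186.4, 173.0], 0.81), ([426.4, 350.3], 0.8), ([415.4, 309.5], 0.53), ([337.3, 264.3], 0.48)]
ring [([188.6, 181.7], 0.61)]
top exp hook [338.5 149. ] ring [339.5 158. ]
hook_tip [([149.7, 250.0], 0.8), ([182.4, 157.8], 0.63), ([337.9, 147.6], 0.49), ([250.0, 257.1], 0.47)]
ring [([337.0, 159.8], 0.85)]
wrist exp hook [282.3 389. ] ring [267.  366.3]
hook_tip [([83.3, 112.2], 0.87)]
ring [([265.5, 371.4], 0.81)]
```

View pics/s_1.png

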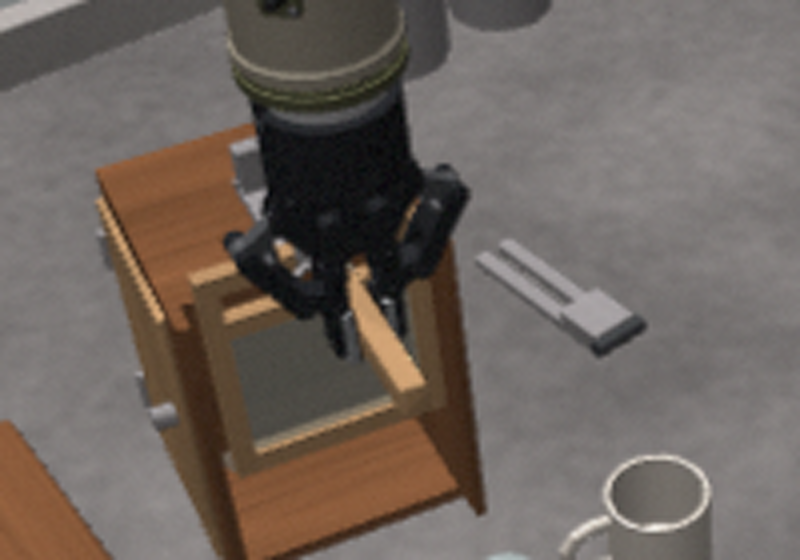

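The crop shows the handle held level in the gripper, pointing over the ring. The hook itself is hidden behind the gripper at roughly crop (300,255).

```bash
python3 -c "
from h import *
np.set_printoptions(precision=4,suppress=True)
s=env.read_camera('scene');t=env.read_camera('top');w=env.read_camera('wrist')
def r(o,x): o=np.array(o);d=np.array(x)-o;return o,d/np.linalg.norm(d)
R=[ray(s,(188.55,181.2)),ray(t,(338.5,158.5)),r((.6366,-.0425,.5029),(.606,-.136,.265)),r((.6197,-.0585,.513),(.6053,-.1359,.265)),ray(w,(265.5,371.4),True)]
print(tri(*R));print(tri(*R[:4]));print(tri(*R[2:]));print(tri(*R[2:4]))
H=[ray(s,(186.4,173)),ray(t,(337.9,147.6))];print(tri(*H))
for z in(.26,.265,.27):print(z,[ (o+d*(z-o[2])/d[2])[:2] for o,d in R])
print(env.observe()['tool_pos'])
"
```

```text
(array([ 0.6064, -0.1346,  0.2653]), [0.005962739868558265, 0.004682316548126988, 0.0012387088916263876, 0.0015926204329111578, 0.004254456830210822])
(array([ 0.6069, -0.1355,  0.2611]), [0.004198163972723666, 0.0046568494259070945, 0.0023066613331617133, 0.0023690731702419175])
(array([ 0.6058, -0.1338,  0.2709]), [0.0009916216187124485, 0.0002461758373443896, 0.0008673135730309324])
(array([ 0.6053, -0.1373,  0.2611]), [0.0002928755243426297, 0.0002928755243427575])
(array([ 0.6211, -0.1211,  0.3028]), [0.002268578037317738, 0.002268578037317816])
0.26 [array([ 0.6106, -0.1375]), array([ 0.606, -0.131]), array([ 0.6054, -0.138 ]), array([ 0.605 , -0.1375]), array([ 0.6022, -0.1456])]
0.265 [array([ 0.6129, -0.1319]), array([ 0.6045, -0.1303]), array([ 0.606, -0.136]), array([ 0.6053, -0.1359]), array([ 0.6034, -0.1402])]
0.27 [array([ 0.6152, -0.1263]), array([ 0.603 , -0.1295]), array([ 0.6066, -0.134 ]), array([ 0.6056, -0.1343]), array([ 0.6047, -0.1348])]
[ 0.6386 -0.0116  0.4893]
```

Emit:
apply_moves:
  deltas:
    - [[0,0,0,-1.2,-1.2,0,-1],[0,0,0,0,0,0,-1],[0,0,0,0,0,1,-1],[0,0,0,0,0,1,-1],[0,0,0,0,0,1,-1],[0,0,0,0,0,0.7,-1],[0,0,0,0,0,0,-1]]

```text
clock: 14.38
tool_pos: [0.6248, -0.0215, 0.4515]
orientation: [[0.158, 0.988, -0.001], [0.988, -0.158, -0.0], [-0.0, -0.001, -1.0]]
force: [0.1, -0.2, -1.2]
opening: 0.176
grip_force: 58.6
```

```bash
python3 k.py 2; python3 -c "
from h import *
print(env.observe()['force'])
a=cv2.imread('pics/wrist_2.png')[260:420,160:400];b=cv2.imread('pics/top_2.png')[110:210,290:410]
s=cv2.imread('pics/s_2.png')[130:420,150:550]
f=lambda i:cv2.resize(i,(400,300),interpolation=cv2.INTER_CUBIC)
cv2.imwrite('pics/m2.png',np.hstack([np.vstack([f(a),f(b)]),cv2.resize(s,(400,600))]))"
```

```text
[ 0.6248 -0.0215  0.4515] [ 0.9875 -0.1575 -0.0014]
hook expected [ 0.6065 -0.1351  0.2615]
scene exp hook [190.4 180.6] ring [190.8 179.8]
hook_tip [([425.5, 347.7], 0.88), ([335.9, 263.5], 0.84), ([416.2, 308.5], 0.78), ([189.5, 180.7], 0.73)]
ring [([188.0, 179.9], 0.63)]
top exp hook [340.1 158.2] ring [339.5 158. ]
hook_tip [([151.4, 248.7], 0.62), ([339.0, 157.9], 0.61), ([249.1, 260.6], 0.55), ([178.0, 273.1], 0.52)]
ring [([338.1, 158.8], 0.93)]
wrist exp hook [281.7 387.8] ring [280.6 389.7]
hook_tip [([76.2, 103.4], 0.78), ([153.0, 330.9], 0.71)]
ring []
[ 0.13888172  0.97658483 -1.31023081]
```

View pics/m2.png

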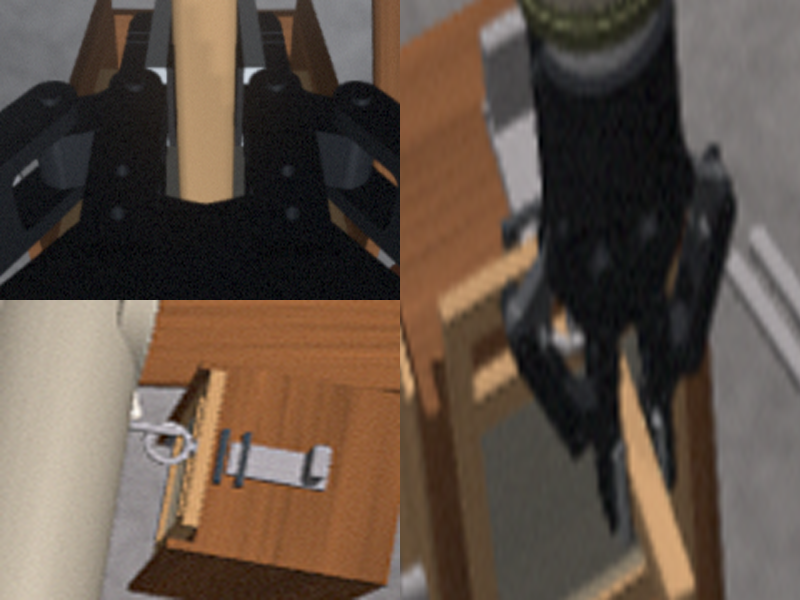

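In the top crop the rod runs in to the ring's middle at about (170,440), and there is no contact force, so the hook is over or already in the hole.

Emit:
apply_moves:
  deltas:
    - [[0,0,0,0,0,0.6,-1],[0,0,0,0,0,0.6,-1],[0,0,0,0,0,0.4,-1],[0,0,0,0,0,0,-1]]

```text
clock: 15.32
tool_pos: [0.6248, -0.0216, 0.4357]
orientation: [[0.158, 0.988, -0.001], [0.988, -0.158, -0.0], [-0.0, -0.001, -1.0]]
force: [-0.4, 0.2, -1.3]
opening: 0.181
grip_force: 58.6
```

Emit:
apply_moves:
  deltas:
    - [[0,0,0,0,0,0.5,-1],[0,0,0,0,0,0.5,-1],[0,0,0,0,0,1,-1],[0,0,0,0,0,1,-1],[0,0,0,0,0,1,-1],[0,0,0,0,0,0,-1]]

```text
clock: 16.08
tool_pos: [0.6246, -0.0215, 0.395]
orientation: [[0.158, 0.987, -0.002], [0.987, -0.158, -0.0], [-0.0, -0.002, -1.0]]
force: [0.0, 0.1, -0.9]
opening: 0.177
grip_force: 58.6
```

```bash
python3 k.py 3; python3 -c "
from h import *
s=env.observe();print(s['force'],s['wrist_torque'])"
```

```text
[ 0.6246 -0.0215  0.395 ] [ 0.9875 -0.1576 -0.0021]
hook expected [ 0.6062 -0.1351  0.205 ]
scene exp hook [193.7 197.6] ring [190.8 179.8]
hook_tip [([428.1, 351.6], 0.61), ([336.0, 264.4], 0.55), ([416.3, 306.4], 0.55)]
ring [([191.4, 191.2], 0.8)]
top exp hook [336.9 163.8] ring [339.5 158. ]
hook_tip [([250.5, 258.5], 0.75), ([150.2, 251.0], 0.74), ([176.4, 272.1], 0.59), ([338.0, 162.9], 0.46)]
ring [([183.5, 159.0], 0.75), ([335.5, 163.6], 0.7)]
wrist exp hook [281.6 387.7] ring [280.5 454.8]
hook_tip [([49.6, 106.4], 0.64), ([320.6, 32.3], 0.42)]
ring []
[ 0.2795006  -0.31629872 -1.13996424] [-0.00630651  0.0088619  -0.00926003]
```

Emit:
apply_moves:
  deltas:
    - [[0,0,0,0,0,1,-1],[0,0,0,0,0,1,-1],[0,0,0,0,0,1,-1],[0,0,0,0,0,1,-1],[0,0,0,0,0,1,-1],[0,0,0,0,0,0.5,-1],[0,0,0,0,0,0.5,-1],[0,0,0,0,0,0,-1]]

```text
clock: 17.52
tool_pos: [0.6246, -0.0217, 0.3358]
orientation: [[0.158, 0.987, -0.001], [0.987, -0.158, 0.0], [-0.0, -0.001, -1.0]]
force: [0.2, 0.4, -1.3]
opening: 0.18
grip_force: 58.7
```

Emit:
apply_moves:
  deltas:
    - [[0,0,0,0,0,0.4,-1],[0,0,0,0,0,0.4,-1],[0,0,0,0,0,0.3,-1]]

```text
clock: 17.9
tool_pos: [0.6251, -0.0217, 0.3258]
orientation: [[0.157, 0.988, 0.001], [0.988, -0.157, -0.0], [0.0, 0.001, -1.0]]
force: [0.1, 1.6, 6.4]
opening: 0.177
grip_force: 59.6
```

Emit:
apply_moves:
  deltas:
    - [[0,0,0,0,0,0,-1]]

```text
clock: 18.02
tool_pos: [0.625, -0.0216, 0.3256]
orientation: [[0.157, 0.988, 0.001], [0.988, -0.157, -0.0], [-0.0, 0.001, -1.0]]
force: [0.2, 0.2, 3.9]
opening: 0.176
grip_force: 59.5
```

Emit:
apply_moves:
  deltas:
    - [[0,0,0,0,0,0.3,-1],[0,0,0,0,0,0,-1],[0,0,0,0,0,0,-1]]

```text
clock: 18.4
tool_pos: [0.6251, -0.0216, 0.3228]
orientation: [[0.157, 0.988, 0.001], [0.988, -0.157, -0.0], [0.0, 0.001, -1.0]]
force: [0.4, 0.0, 5.1]
opening: 0.176
grip_force: 59.8
```

```bash
python3 k.py 4; python3 -c "
from h import *
p=env.read_camera('scene')
for z in(.168,.163,.158):print(proj(p,[.606,-.134,z]))
X=proj(p,[.606,-.134,.268]);print(X)
a=p['image'][110:260,110:310];cv2.imwrite('pics/v.png',cv2.resize(a,(800,600),interpolation=cv2.INTER_CUBIC))"
```

```text
[ 0.6251 -0.0216  0.3228] [ 0.9875 -0.1574  0.001 ]
hook expected [ 0.6071 -0.1352  0.1328]
scene exp hook [197.1 218.3] ring [190.8 179.8]
hook_tip [([418.7, 306.9], 0.87), ([428.6, 348.1], 0.58), ([338.6, 263.6], 0.54), ([296.2, 401.1], 0.34)]
ring [([195.6, 210.2], 0.97)]
top exp hook [333.2 169.9] ring [339.5 158. ]
hook_tip [([249.5, 257.1], 0.67), ([149.5, 251.2], 0.64), ([176.5, 272.8], 0.63), ([335.6, 168.6], 0.51)]
ring [([333.2, 167.7], 0.68)]
wrist exp hook [282.3 389.1] ring [279.3 564.5]
hook_tip [([13.1, 113.2], 0.8), ([113.6, 217.1], 0.57)]
ring [([116.5, 217.3], 0.38)]
(np.float64(195.91073059180533), np.float64(208.5498918158359))
(np.float64(196.16968915999115), np.float64(209.9632264084577))
(np.float64(196.42732226212985), np.float64(211.36932692101462))
(np.float64(190.4366045448757), np.float64(178.67340709204856))
```

View pics/v.png

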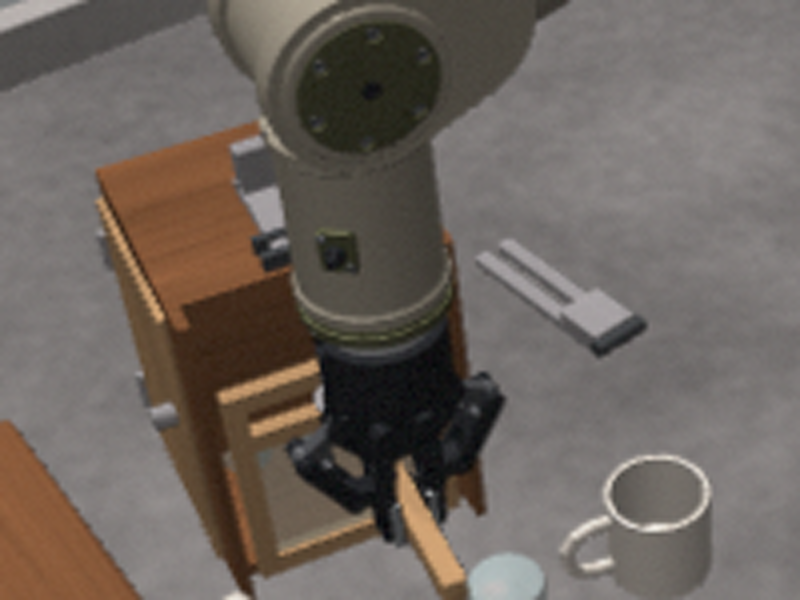

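The crop shows the sash down with its bottom bar near the cabinet floor at (320,550), and the bolt back on top.

Emit:
apply_moves:
  deltas:
    - [[0,0,0,0,0,0.4,-1],[0,0,0,0,0,0,-1],[0,0,0,0,0,0,-1]]

```text
clock: 19.27
tool_pos: [0.625, -0.0217, 0.3185]
orientation: [[0.158, 0.988, 0.0], [0.988, -0.158, -0.0], [-0.0, 0.0, -1.0]]
force: [0.2, 0.6, 3.6]
opening: 0.175
grip_force: 59.8
```

```bash
python3 -c "
from h import *
s=env.observe();print(s['force'],s['wrist_torque'],s['tool_pos'])
for i in range(2):
  p=env.read_camera('scene');print(env.tip_of(p,'ring')[:1])
X=[.6251,-.0216,.1640]
d=np.array([-.157,-.988,0])
print([np.round(proj(p,np.array(X)-d*.07+[0,0,z]),1) for z in(.015,.011,.007,-.011)])
a=p['image'][225:265,200:240];cv2.imwrite('pics/u.png',a)
"
```

```text
[0.19514084 0.6293453  3.57102472] [-0.44767124 -0.08845852  0.08859684] [ 0.62496725 -0.02169252  0.31854637]
[{'centre': [196.0, 206.4], 'conf': 0.66}]
[{'centre': [199.1, 208.5], 'conf': 0.97}]
[array([223.2, 253.4]), array([223.4, 254.5]), array([223.6, 255.7]), array([224.3, 260.7])]
```

Emit:
apply_moves:
  deltas:
    - [[0,0,0,0,0,-0.8,-1],[0,0,0,0,0,-1,-1],[0,0,0,0,0,-1.2,-1],[0,0,0,0,0,-1.5,-1],[0,0,0,0,0,-1.5,-1],[0,0,0,0,0,-2,-1],[0,0,0,0,0,-3,-1],[0,0,0,0,0,0,-1]]

```text
clock: 20.48
tool_pos: [0.6252, -0.0221, 0.4318]
orientation: [[0.158, 0.987, 0.005], [0.987, -0.158, 0.0], [0.001, 0.005, -1.0]]
force: [0.7, -0.1, -1.7]
opening: 0.176
grip_force: 59.1
```

```bash
python3 k.py 5; python3 -c "
from h import *
p=env.read_camera('scene');t=env.read_camera('top')
print(env.tip_of(p,'ring')[:1],env.tip_of(p,'bolt_knob')[:1],env.tip_of(t,'ring')[:2])
s=env.observe();P=np.array(s['tool_pos']);print(s['force'],s['opening'])
w=env.read_camera('wrist');d=np.array([-.157,-.988,0])
G=P-[0,0,.155]
for a in(0,3,6):
  c,q=np.cos(np.radians(a)),np.sin(np.radians(a))
  e=G-d*(.07*c)-[0,0,.07*q]+np.array([0,0,.011])
  print(a,proj(w,e,True),'hook sc',proj(p,G+d*(.115*c+.035*q)+[0,0,.115*q-.035*c]))
a=cv2.imread('pics/wrist_5.png')[150:350,180:380];cv2.imwrite('pics/x.png',np.hstack([cv2.resize(a,(400,400)),cv2.resize(cv2.imread('pics/s_5.png'),(400,400))]))
"
```

```text
[ 0.6252 -0.0221  0.4318] [ 0.9874 -0.1579  0.0052]
hook expected [ 0.6079 -0.1357  0.2417]
scene exp hook [190.9 186.8] ring [190.8 179.8]
hook_tip [([339.4, 263.3], 0.69), ([426.9, 350.3], 0.66), ([418.3, 307.4], 0.63)]
ring [([195.5, 206.0], 0.83)]
top exp hook [339.1 159.7] ring [339.5 158. ]
hook_tip [([176.7, 274.9], 0.75), ([252.8, 257.6], 0.7), ([152.1, 251.1], 0.66), ([342.0, 158.7], 0.43)]
ring [([333.0, 168.2], 0.78), ([342.6, 159.2], 0.36)]
wrist exp hook [284.7 393.8] ring [281.4 417.1]
hook_tip [([63.9, 104.6], 0.66)]
ring []
[] [{'centre': [175.5, 151.8], 'conf': 0.74}] [{'centre': [331.6, 169.9], 'conf': 0.89}]
[-0.29637648  0.18220068 -0.71222042] 0.1755800407663224
0 (np.float64(282.1815864780513), np.float64(135.2354004094944)) hook sc (np.float64(191.59109665030553), np.float64(187.7555829211004))
3 (np.float64(282.2041514667078), np.float64(134.39558278426426)) hook sc (np.float64(191.0094332415951), np.float64(185.50614009700453))
6 (np.float64(282.22544085213065), np.float64(134.11722426614728)) hook sc (np.float64(190.46624283611473), np.float64(183.2961796151361))
```

View pics/x.png

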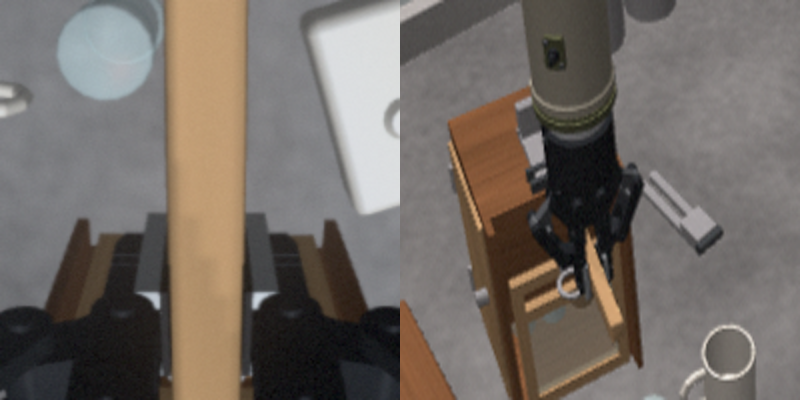

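Sash stays down with the ring free below the gripper (right half, around (570,285)), and the handle is still straight in the fingers. Now the pole goes back to its rest.

```bash
python3 plan.py .5371 .1884 .39 14.4 6 -1
```

```text
[0, 0, np.float64(-3.9), np.float64(3.36), np.float64(-1.77), np.float64(0.64), -1.0]
[0, 0, np.float64(-3.9), np.float64(3.47), np.float64(-1.54), np.float64(0.64), -1.0]
[0, 0, np.float64(-3.9), np.float64(3.57), np.float64(-1.3), np.float64(0.64), -1.0]
[0, 0, np.float64(-3.9), np.float64(3.65), np.float64(-1.05), np.float64(0.64), -1.0]
[0, 0, np.float64(-3.9), np.float64(3.71), np.float64(-0.8), np.float64(0.64), -1.0]
[0, 0, np.float64(-3.9), np.float64(3.76), np.float64(-0.55), np.float64(0.64), -1.0]
```

Emit:
apply_moves:
  deltas:
    - [[0,0,-3.9,3.4,-1.8,0,-1],[0,0,-3.9,3.5,-1.5,0,-1],[0,0,-3.9,3.6,-1.3,0.9,-1],[0,0,-3.9,3.7,-1,1,-1],[0,0,-3.9,3.7,-0.8,1,-1],[0,0,-3.9,3.8,-0.5,1,-1],[0,0,0,0,0,0,-1],[0,0,0,0,0,0,-1]]

```text
clock: 22.22
tool_pos: [0.553, 0.1955, 0.3895]
orientation: [[-0.247, 0.969, 0.0], [0.969, 0.247, -0.001], [-0.001, 0.0, -1.0]]
force: [1.0, -0.9, -0.6]
opening: 0.176
grip_force: 59.1
```

```bash
python3 plan.py .5371 .1884 .25 14.4 3 -1
```

```text
[0, 0, np.float64(-0.0), np.float64(-0.1), np.float64(-0.57), np.float64(4.65), -1.0]
[0, 0, np.float64(-0.0), np.float64(-0.1), np.float64(-0.57), np.float64(4.65), -1.0]
[0, 0, np.float64(-0.0), np.float64(-0.1), np.float64(-0.57), np.float64(4.65), -1.0]
```

Emit:
apply_moves:
  deltas:
    - [[0,0,0,-0.3,-1.7,0,-1],[0,0,0,0,0,4,-1],[0,0,0,0,0,4,-1],[0,0,0,0,0,4,-1],[0,0,0,0,0,0,-1],[0,0,0,0,0,0,-1]]

```text
clock: 22.98
tool_pos: [0.5381, 0.1882, 0.2712]
orientation: [[-0.246, 0.969, 0.002], [0.969, 0.246, 0.0], [-0.0, 0.002, -1.0]]
force: [0.7, -0.3, -0.8]
opening: 0.178
grip_force: 59.1
```

```bash
python3 plan.py .5371 .1884 .2165 14.4 1 -1
```

```text
[0, 0, np.float64(-0.2), np.float64(0.05), np.float64(-0.09), np.float64(5.47), -1.0]
```

Emit:
apply_moves:
  deltas:
    - [[0,0,0,0,-0.1,2,-1],[0,0,0,0,0,1.5,-1],[0,0,0,0,0,1,-1],[0,0,0,0,0,0.5,-1],[0,0,0,0,0,0.5,-1],[0,0,0,0,0,0,-1]]

```text
clock: 23.72
tool_pos: [0.537, 0.188, 0.2154]
orientation: [[-0.246, 0.969, 0.002], [0.969, 0.246, 0.0], [-0.0, 0.002, -1.0]]
force: [0.1, -3.4, 2.3]
opening: 0.18
grip_force: 60.4
```

Seated at the pick-up height with only a light force, so I release and rise.

Emit:
apply_moves:
  deltas:
    - [[0,0,0,0,0,0,0],[0,0,0,0,0,0,1],[0,0,0,0,0,0,1],[0,0,0,0,0,0,1],[0,0,0,0,0,-3,1],[0,0,0,0,0,-5,1],[0,0,0,0,0,-5,1],[0,0,0,0,0,0,1]]

```text
clock: 24.72
tool_pos: [0.5374, 0.1888, 0.3489]
orientation: [[-0.247, 0.969, 0.007], [0.969, 0.247, 0.004], [0.002, 0.008, -1.0]]
force: [0.3, 0.2, 0.1]
opening: 1.0
grip_force: 0.0
```

```bash
python3 g.py; python3 - <<'E'
from h import *
p=env.read_camera("scene");t=env.read_camera("top")
for n in("pole_mid","hook_tip","ring","bolt_knob"):
    print(n,[[d["centre"] for d in env.tip_of(q,n)[:4]] for q in(p,t)])
# compare handle edges in wrist views: before (w5 taken at z .3327) vs now
w=env.read_camera("wrist")
for X in([.5198,.2569,.072],[.5519,.1418,.072]):print(proj(w,X,True))
hsv=cv2.cvtColor(w["image"],cv2.COLOR_BGR2HSV)
m=cv2.inRange(hsv,(8,60,130),(22,200,255));n,l,st,c=cv2.connectedComponentsWithStats(m)
for i in range(1,n):
    if st[i,4]>300:print(st[i],c[i])
E
```

```text
[0.5374 0.1888 0.3489] [0.9689 0.2473 0.0037]
pole_mid {'centre': [278.4, 191.7], 'conf': 0.68} [0.5339 0.1963 0.061 ]
pole_mid {'centre': [144.7, 140.1], 'conf': 0.63} [0.4136 0.2132 0.061 ]
hook_tip {'centre': [97.5, 202.3], 'conf': 0.92} [0.3524 0.1297 0.026 ]
rest {'centre': [281.3, 167.8], 'conf': 0.87} [0.5346 0.204  0.    ]
pole_mid [[[299.4, 307.8], [374.2, 348.8], [451.3, 296.7], [342.8, 290.0]], [[175.9, 219.3], [332.6, 167.3], [166.7, 304.8], [182.3, 157.5]]]
hook_tip [[[258.8, 289.1], [427.3, 348.5]], [[177.1, 271.9], [148.6, 249.1], [263.4, 187.1]]]
ring [[[277.7, 249.7], [198.1, 209.0]], [[333.9, 168.9]]]
bolt_knob [[[173.5, 152.4]], [[383.0, 163.0], [231.4, 196.8]]]
(np.float64(284.7230889020572), np.float64(116.38501883843523))
(np.float64(287.4564571837266), np.float64(261.888657189193))
[ 458   26   57   71 3114] [486.06615286  61.10629416]
[ 123   98   43   84 1196] [143.83862876 138.84615385]
[ 274  118   21  144 2754] [283.71459695 187.78286129]
```

```bash
python3 -c "
from workcell import env
print(env.hand_in())"
```

```text
the job is handed in; nothing more can be done
None
```

The job is handed in, but no verdict was returned. By my measurements the bolt is fully back, the sash is down at its stop, and the pole lies in both forks with its hook on the same side as before.

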